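# Clamp a loudspeaker driver evenly: four wing knobs crosswise in two passes

### The job

Clamp the loudspeaker driver down in its jig with the four wing knobs, turning them clockwise by hand, crosswise and in two passes. First pass: take up each knob's slack until you feel it bite and give it only a touch more (about 10 degrees), doing two diagonally opposite knobs before the other two. Second pass: again one diagonal pair, then the other, give each knob another eighth of a turn and no more; do not lean on the jig and leave the small tuner lying on it where it is.

Things in the scene. Friction and masses are not known exactly. Their poses are not given: they have to be found in the camera images.
- jig: speaker jig fixed on the desk: square plywood board 220 x 220 mm with a grey top at z = 50 mm over the desk, a round dark loudspeaker driver (132 mm across) lying face up in its middle, and one clamp near each corner. Origin: centre of the underside; x axis points away from the robot (turned by up to about 20 degrees), y to the left. Never lean on it with 25 N or more.
- wing_fl (a point): near left knob: black wing 44 mm long (own x), 12 thick (y), 22 high; the point is its centre, on the upright turning axis. Turning: clockwise seen from above tightens (yaw falls). First comes slack of 0.2 to 0.7 rad, different for each knob and not told by how the wing stands (0.04 N m); then the screw bites: 0.45 N m, plus 0.1 N m per rad more. It stays where left.
- wing_fr (a point): near right knob: black wing 44 mm long (own x), 12 thick (y), 22 high; the point is its centre, on the upright turning axis. Turns just as the near left knob does, with a slack of its own. The knobs stand at (+-71, +-71) mm from the jig's centre along the jig's axes, wing centres 119 mm over the desk.
- wing_bl (a point): far left knob: black wing 44 mm long (own x), 12 thick (y), 22 high; the point is its centre, on the upright turning axis. Turns just as the near left knob does, with a slack of its own. Below the wing is 27 mm of free height beside its 12 mm stem, down to the steel claw (27 mm across, its top 81 mm over the desk).
- wing_br (a point): far right knob: black wing 44 mm long (own x), 12 thick (y), 22 high; the point is its centre, on the upright turning axis. Turns just as the near left knob does, with a slack of its own. Grip it firmly (60 N), or it slips at the bite. The screw does not rise or sink as the knob turns.
- foot_fl (a point): inner end (top face) of the near left clamp's flat steel claw, over the rubber foot that presses the driver's flange, 36 mm from the knob's axis toward the driver's middle. It stays put while the knob turns in its slack; from the bite on it sinks 2 mm per rad of turn.
- foot_fr (a point): inner end (top face) of the near right clamp's flat steel claw, over the rubber foot that presses the driver's flange, 36 mm from the knob's axis toward the driver's middle. Nipped (first pass): sunk by 0.1 to 0.6 mm, that is the knob 3 to 17 degrees past its bite; aim at about 10. Moves as the near left one does.
- foot_bl (a point): inner end (top face) of the far left clamp's flat steel claw, over the rubber foot that presses the driver's flange, 36 mm from the knob's axis toward the driver's middle. Tight (second pass): sunk by 1.2 to 2.5 mm in all, about an eighth of a turn (45 degrees) past nipped. Moves as the near left one does.
- foot_br (a point): inner end (top face) of the far right clamp's flat steel claw, over the rubber foot that presses the driver's flange, 36 mm from the knob's axis toward the driver's middle. Sunk by more than 2.8 mm in all, the flange bends: overtightened. Moves as the near left one does.
- tuner_clip: small black clip-on tuner, 24 x 45 x 10 mm, lying loose on the near edge of the board between the two near clamps; origin at the centre of its underside. Leave it there.

How it is judged:
By the outcome, as a careful person would: the job done as asked, in the order asked, and still so for the second after the job is handed in, with the robot touching nothing.
It also fails if it takes over 72 s, if anything falls off the work surface, if the arm or the gripper's body presses on something with over 40 N, if the wrist force passes 120 N, or if a joint passes its speed limit or range.

### The arm

A 6-joint arm with a two-finger parallel gripper is mounted at the origin on a cart in front of the work surface, level with it; the furniture and walls round the work are solid. World frame = base frame: x ahead of the robot, y to its left, z up, the work surface at z = 0. Lengths are in m, angles in rad, forces in N, time in s.
With the tool pointing down it reaches from about 0.3 to 0.875 m from the base axis. Payload 6.4 kg.
Tool frame: the origin (TCP) lies at the very end of the fingers, on their centre line; the grasp point (between the pads) lies 19 mm behind it; z points along the fingers, y is the line along which they close (so a half turn about z gives the same grasp; the last joint's range is limited). The gripper opens to 85 mm and grips with 20 to 120 N. Pads are 22 mm wide; open, the fingers measure 114 mm over their backs; the gripper's body (76 mm by 85 mm) begins 54 mm behind the grasp point. The pads swing forward as they close: fully open they stand 13 mm farther back than shut.
Start: joints at [0.907, 0.181, 1.607, -0, 1.354, -0.206], TCP at [0.254, 0.516, 0.231] pointing down, gripper open.
Joint ranges: [-2.99, 2.99], [-0.89, 2.07], [0.3, 2.58], [-1.14, 4.28], [0, 2.63], [-3.12, 3.12]. Speed limits (rad/s): [2.57, 2.57, 3.01, 3.14, 3.14, 3.14].

### API

Orientations are given as a unit quaternion [w, x, y, z].
In Python, from bench import ctrl, camera, calibration, order, outline_of gives the robot as it stands.
- The arm moves only by the tool move_arm, never from a script. Its argument "series" is a list that holds one entry, the list of rows, each a list of 5 numbers: the opening, from 0 (shut) to 1 (fully open), then the shift along the tool's x, y, z in mm, then the turn about the tool's z in rad. A call has exactly 10 rows; each row is the pose to reach, as a shift and turn from the pose commanded when the call began, along the tool's axes at that moment; what a row does not reach only later rows make up. A row lasts 1/12 s, in which the tool goes at most 41.7 mm and 7.16 degrees, less where a joint would pass 70% of its speed; a pose out of reach is approached as far as the arm can. A call with a gripper value outside its range is refused whole. The fingers move at their own pace and stop on an object; the grip force is fixed at half the most. Time passes only in rows, so rows that repeat a pose let the fingers close, or fill a call up. It gives the time, the measured TCP pose, the force, the opening and the grip force at its end, in the units of the state.
- ctrl.get_obs(): the state, without advancing time (a new reading comes with each control period).
- camera(name): name is "scene" or "top"; returns (picture, depth): 400x640x3 uint8, blue, green, red; 400x640 float32, m along the optical axis (not along the pixel's ray), 0 where there is no reading.
- calibration(name): a dict with "intrinsics" (3x3 intrinsics, pixels), "k1" (the pictures are not rectified: a ray, as slopes to the right and down, at radius r is drawn at 1 + k1 r^2 times it, then the intrinsics apply), "rvec" (rotation vector, rad) and "tvec" (3), from world to camera coordinates, as OpenCV has them. Camera axes: x right, y down, z forward; pixel columns grow to the right and rows downward; lengths in m; the calibration is good to about 2 mm. A picture is of the moment at which its call begins. calibration takes no time and is no camera call.
- order.hand_in(): hands the job in; it is judged then, once.
Trained networks look in the newest picture that a camera, given by its name, has taken for a name from the list of things; names that differ only in an ending like _2 or _b are one class to them, and where a whole thing is asked for, a point or a joint stands for the part that bears it (a point fixed in the world has none). Each returns a list of dicts, best first, with "conf" (0 to 1); they miss things now and then, are a little off and sometimes report something else, mostly with a low value. They report only what shows in the picture. A call takes as long as a camera call.
- outline_of(target, camera): "region" (400x640 bool, what is visible of it) and "bbox" ([centre column, centre row, width, height] in pixels, round what is visible of it).
The state is a dict: "time_s": time; "q": joint angles; "dq": joint speeds; "joint_efforts": joint torques, N m; "eef_pos": TCP position; "eef_rot": TCP orientation; "wrist_force": force on the tool from outside, world axes, zero at the start; "torque": the same for the moment, N m; "opening": opening from 0.0 (shut) to 1.0 (fully open); "grasp_force": force on a finger pad.
Only numpy, scipy, OpenCV 4.12 (cv2) and the standard library are available. Lean on these libraries where they do the work, as an engineer would, in place of code of your own. Each camera call takes 0.05 s, during which the arm holds its last target. There are 200 camera calls.

## Working session

There is one attempt and no reset: what is moved stays moved. The work goes in short steps, Python scripts to look and compute and a tool call to move; the robot and the scene stay as the last step left them, time stands still between calls to the robot, and variables do not carry over. Pictures are saved under pics/ and viewed, at most 10 in all, crops included, and the job is handed in when it is done.

Besides the shell and the picture viewer there is one more tool, called by a JSON object that holds its "op" and its "data". move_arm: Moves the arm, as the interface text tells. Its arguments: {"type":"object","properties":{"series":{"type":"array","items":{"type":"array","items":{"type":"array","items":{"type":"number"}}}}},"required":["series"]}

```bash
ls; mkdir -p pics
python3 - <<'E'
from bench import ctrl,camera,calibration
import cv2,numpy as np
o=ctrl.get_obs()
for k in o: print(k,np.round(o[k],3))
for n in("scene","top"):
    p,d=camera(n); cv2.imwrite(f"pics/{n}0.png",p); np.save(f"{n}0.npy",d); c=calibration(n); print(n,c)
E
```

```text
pics
time_s 0.0
q [ 0.907  0.181  1.608 -0.     1.354 -0.206]
dq [-0.002  0.001  0.     0.     0.     0.   ]
joint_efforts [-0.0000e+00 -4.4488e+01 -3.5133e+01 -0.0000e+00  9.0000e-03 -0.0000e+00]
eef_pos [0.254 0.515 0.23 ]
eef_rot [-0.     0.227  0.974 -0.001]
wrist_force [ 0.299 -0.896  0.675]
torque [-0.062 -0.035 -0.005]
grasp_force 0.0
opening 1.0
scene {'intrinsics': array([[431.81297397,   0.        , 320.41052519],
       [  0.        , 431.81297397, 193.43371865],
       [  0.        ,   0.        ,   1.        ]]), 'k1': 0.01677674174754264, 'rvec': array([ 1.9606583 , -0.68840512,  0.38223391]), 'tvec': array([-0.41978602,  0.26518133,  0.58823586])}
top {'intrinsics': array([[424.74304411,   0.        , 312.88612666],
       [  0.        , 424.74304411, 198.34491155],
       [  0.        ,   0.        ,   1.        ]]), 'k1': -0.06007487712118877, 'rvec': array([ 2.07542032, -2.14548537,  0.23435099]), 'tvec': array([0.06241575, 0.56201042, 0.81287596])}
```

View pics/scene0.png

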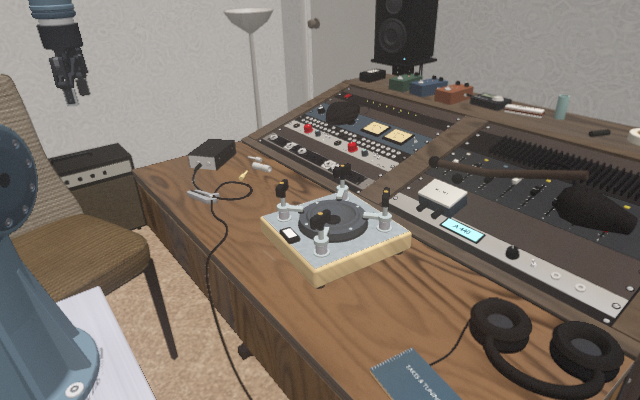

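View pics/top0.png

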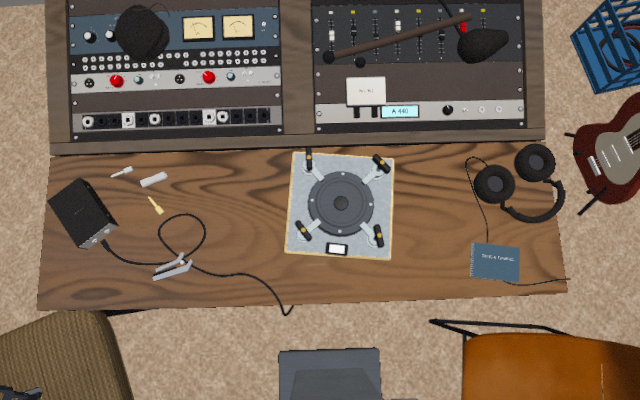

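The scene view shows the jig with knobs near (281,187), (343,173), (386,197) and (322,222). In the top view the knobs are bl (309,160), br (381,163), fl (302,231) and fr (379,238), with the tuner at (337,248).

```bash
cat > h.py <<'E'
import numpy as np,cv2
from scipy.optimize import least_squares
from bench import ctrl,camera,calibration,outline_of
C={n:calibration(n) for n in("scene","top")}
for c in C.values(): c["R"]=cv2.Rodrigues(c["rvec"])[0]
def proj(n,X):
    c=C[n]; p=np.atleast_2d(X)@c["R"].T+c["tvec"]; s=p[:,:2]/p[:,2:]
    s=s*(1+c["k1"]*(s**2).sum(1,keepdims=True)); K=c["intrinsics"]
    return s*[K[0,0],K[1,1]]+K[:2,2]
def ray(n,uv):
    c=C[n];D=np.array([c["k1"],0,0,0.]);uv=np.array(uv,float).reshape(-1,1,2)
    s=cv2.undistortPoints(uv,c["intrinsics"],D)[:,0]
    return -c["R"].T@c["tvec"], np.c_[s,np.ones(len(s))]@c["R"]
def onz(n,uv,z):
    o,d=ray(n,uv); return o+d*((z-o[2])/d[:,2])[:,None]
def tri(us,ut):
    f=lambda X:np.r_[(proj("scene",X)-us).ravel(),(proj("top",X)-ut).ravel()]
    r=least_squares(f,[.55,0,.1]); return r.x,np.abs(r.fun).max()
E
python3 - <<'E'
from h import *
P={}
for n in("scene","top"):
    p,d=camera(n)
    for t in("wing_fl","wing_fr","wing_bl","wing_br","tuner_clip","jig"):
        L=outline_of(t,n)
        for k in L[:5]:
            print(n,t,round(k["conf"],2),np.round(k["bbox"],1),k["region"].sum())
        if t=="wing_fl" or t=="jig" or t=="tuner_clip": np.savez(f"{n}_{t}.npz",r=np.array([k["region"] for k in L]),b=np.array([k["bbox"] for k in L]))
    x=(270,140,140,130) if n=="top" else (250,150,170,140)
    c=p[x[1]:x[1]+x[3],x[0]:x[0]+x[2]]; cv2.imwrite(f"pics/{n}_crop.png",cv2.resize(c,None,fx=4.5 if n=="top" else 4,fy=4.5 if n=="top" else 4,interpolation=2))
E
```

```text
scene wing_fl 0.52 [281.1 189.4  10.4  16. ] 181
scene wing_fr 0.67 [292.8 237.   21.3  16.6] 243
scene wing_fr 0.6 [321.6 219.8  17.7  20.7] 338
scene wing_bl 0.78 [342.4 170.5  18.   16.4] 194
scene wing_br 0.39 [290.6 208.9  23.8  10.5] 159
scene tuner_clip 0.59 [291.1 235.6  20.5  14.2] 235
scene jig 0.55 [338.2 238.4 151.3 104.5] 8381
top wing_fl 0.71 [303.2 231.2  14.9  19.7] 159
top wing_fr 0.6 [377.4 235.7  13.4  26.6] 169
top wing_bl 0.62 [310.5 160.7   5.3  22.2] 131
top wing_br 0.44 [381.  163.   18.   18.2] 164
top tuner_clip 0.85 [336.1 249.5  27.1  12.6] 260
top jig 0.81 [340.6 206.6 111.3 110.6] 9861
```

View pics/top_crop.png

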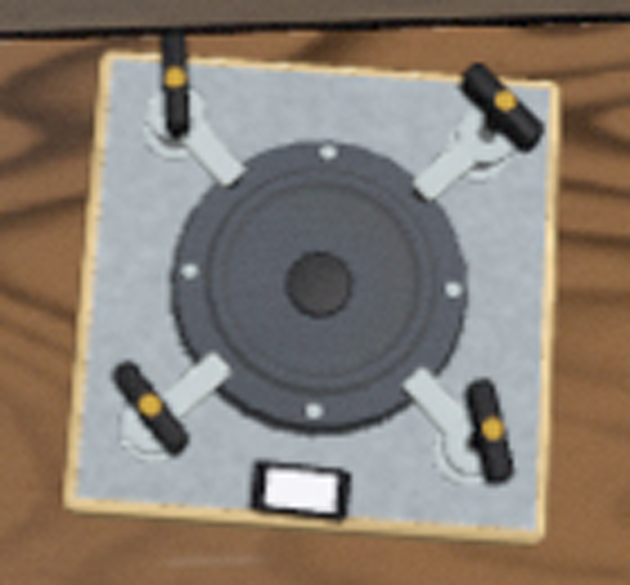

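View pics/scene_crop.png

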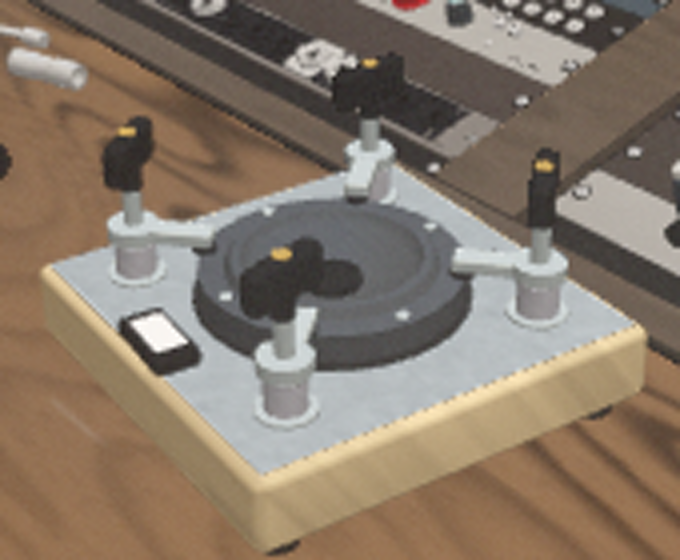

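The crops show a yellow dot on top of each knob. In the top crop they are bl (174,77), br (506,101), fl (149,405) and fr (492,429), with the wing outlines clear; the same dots show in the scene crop. I'll triangulate them.

```bash
cat > m.py <<'E'
from h import *
def dot(p,u):
    h=cv2.cvtColor(p,cv2.COLOR_BGR2HSV).astype(float); x,y=map(int,np.round(u)); 
    g=np.mgrid[y-3:y+4,x-3:x+4]; s=p[y-3:y+4,x-3:x+4].astype(float)
    w=np.clip(s[...,2]-s[...,0]-45,0,None); return np.array([(g[1]*w).sum(),(g[0]*w).sum()])/w.sum()
T=dict(bl=(174,77),br=(506,101),fl=(149,405),fr=(492,429))
S=dict(bl=(370,63),br=(543,167),fl=(127,132),fr=(281,254))
E_={'bl':((172,33),(177,137)),'br':((478,72),(530,143)),'fl':((125,372),(177,447)),'fr':((480,385),(498,480))}
E
python3 - <<'E'
from m import *
ps,pt=cv2.imread("pics/scene0.png"),cv2.imread("pics/top0.png")
K={}
for k in T:
    us=dot(ps,np.array(S[k])/4+[250,150]); ut=dot(pt,np.array(T[k])/4.5+[270,140])
    X,e=tri(us,ut); K[k]=X
    ep=onz("top",np.array(E_[k])/4.5+[270-.4,140-.4],.119); d=ep[0]-ep[1]
    print(k,us,ut,np.round(X*1000,1),"err px",round(e,2),"yaw",round(np.degrees(np.arctan2(d[1],d[0])),1),"topz130",np.round(onz("top",ut,.130)*1000,1)[0])
# fit jig
P=np.array([[71,71],[71,-71],[-71,71],[-71,-71]])/1000; W=np.array([onz("top",dot(pt,np.array(T[k])/4.5+[270,140]),.130)[0,:2] for k in('bl','br','fl','fr')])
W3=np.array([K[k][:2] for k in('bl','br','fl','fr')])
for w in(W,W3):
    f=lambda v:(np.array([[np.cos(v[2]),-np.sin(v[2])],[np.sin(v[2]),np.cos(v[2])]])@P.T).T+v[:2]
    r=least_squares(lambda v:(f(v)-w).ravel(),[.6,0,0]); print("jig",np.round(r.x,4),np.round(r.fun*1000,1)); print(np.round(f(r.x),4))
# console heights from top depth
d=np.load("top0.npy"); c=C["top"]
for u in(270,300,320,340,380,400):
    o=[]
    for v in(120,130,138,144,148):
        o0,dr=ray("top",(u,v)); X=o0+dr[0]*d[v,u]; o.append(tuple(int(i) for i in X*1000))
    print(u,o)
E
```

```text
bl [341.92429022 165.34384858] [308.4560205 156.6883006] [631.5  50.2 129.3] err px 0.03 yaw 0.8 topz130 [631.2  50.2 130. ]
br [385.56133056 191.00623701] [381.7964527  161.88091216] [616.3 -91.  130. ] err px 0.05 yaw 31.9 topz130 [616.2 -90.9 130. ]
fl [280.9540636  182.24028269] [302.85082084 229.49250535] [489.9  65.1 130.2] err px 0.05 yaw 32.8 topz130 [490.   65.1 130. ]
fr [319.87906977 213.09147287] [379.01771218 234.86568266] [475.3 -76.2 129.9] err px 0.08 yaw 7.0 topz130 [475.1 -76.1 130. ]
jig [ 0.5531 -0.0129 -0.1049] [-0.   0.   0.1 -0.1 -0.   0.1 -0.  -0. ]
[[ 0.6312  0.0502]
 [ 0.6163 -0.091 ]
 [ 0.49    0.0651]
 [ 0.4751 -0.0761]]
jig [ 0.5533 -0.013  -0.1048] [-0.2  0.   0.1 -0.   0.2 -0.  -0.1  0. ]
[[ 0.6313  0.0502]
 [ 0.6164 -0.091 ]
 [ 0.4901  0.0651]
 [ 0.4752 -0.0762]]
270 [(758, 134, 14), (739, 135, 2), (716, 134, 11), (704, 135, 5), (699, 137, -8)]
300 [(754, 66, 19), (732, 67, 12), (715, 67, 7), (701, 68, 5), (694, 68, 0)]
320 [(755, 21, 12), (734, 21, 3), (714, 22, 7), (700, 22, 5), (693, 23, -1)]
340 [(754, -24, 12), (732, -23, 5), (712, -22, 7), (700, -22, 1), (692, -22, -1)]
380 [(752, -116, 8), (730, -115, 3), (710, -113, 6), (699, -114, -3), (689, -113, -1)]
400 [(750, -161, 10), (730, -161, 1), (708, -158, 7), (700, -161, -9), (687, -158, -1)]
```

```bash
cat >> m.py <<'E'
from scipy.spatial.transform import Rotation as Ro
KN=dict(bl=(.6313,.0502),br=(.6164,-.091),fl=(.4901,.0651),fr=(.4752,-.0762))
def wingyaw(p,k):
    x,y=KN[k]; g=p.max(2)<75; best=[]
    H=np.array([[a,b,c] for a in(-.022,.022) for b in(-.006,.006) for c in(-.011,.011)])
    u=proj("top",[x,y,.119])[0].astype(int); S8=8
    win=np.zeros(g.shape,bool); win[u[1]-18:u[1]+18,u[0]-18:u[0]+18]=1
    g=np.clip((105-p.max(2).astype(float))/60,0,1)*win
    for a in range(-90,90,2):
        r=np.radians(a); R=np.array([[np.cos(r),-np.sin(r),0],[np.sin(r),np.cos(r),0],[0,0,1]])
        q=proj("top",H@R.T+[x,y,.119]); m=np.zeros((400,640),np.float32)
        hull=cv2.convexHull(((q)*16).astype(np.float32)).round().astype(np.int32)
        cv2.fillConvexPoly(m,hull,1.0,lineType=cv2.LINE_8,shift=4)
        best.append(((m*g).sum()/np.maximum(m,g).sum(),a))
    best.sort(reverse=True); t=best[:5]; return t[0],round(np.average([b for _,b in t[:3]]),1)
def pose():
    o=ctrl.get_obs(); q=o["eef_rot"]; R=Ro.from_quat([q[1],q[2],q[3],q[0]]).as_matrix()
    return o,R,np.degrees(np.arctan2(R[1,0],R[0,0]))
def go(k,z,yaw,off=(0,0)):
    o,R,al=pose(); d=R.T@(np.array([KN[k][0]+off[0],KN[k][1]+off[1],z])-o["eef_pos"])
    t=(al-yaw+90)%180-90   # cw turn needed (mod half turn)
    print(k,"t",round(o["time_s"],2),"shift mm",np.round(d*1000,1),"turn",round(np.radians(t),3),"alpha",round(al,1),"q6",round(o["q"][5],2),"F",np.round(o["wrist_force"],1),"M",np.round(o["torque"],3))
E
python3 - <<'E'
from m import *
pt=cv2.imread("pics/top0.png")
for k in KN: print(k,wingyaw(pt,k))
go('fl',.18,31)
E
```

```text
bl ((np.float64(0.3649353876739563), 2), np.float64(-1.3))
br ((np.float64(0.4571561717248209), 40), np.float64(31.3))
fl ((np.float64(0.4195900821370998), 32), np.float64(29.3))
fr ((np.float64(0.4604609439690864), 6), np.float64(10.0))
fl t 0.8 shift mm [-410.9 -300.    51.3] turn -0.999 alpha 153.8 q6 -0.21 F [ 0.5  0.4 -0.5] M [-0.002 -0.021 -0.022]
```

{"op": "move_arm", "data": {"series": [[[0.5, -411, -300, 20, -1.0], [0.5, -411, -300, 20, -1.0], [0.5, -411, -300, 20, -1.0], [0.5, -411, -300, 20, -1.0], [0.5, -411, -300, 20, -1.0], [0.5, -411, -300, 20, -1.0], [0.5, -411, -300, 20, -1.0], [0.5, -411, -300, 20, -1.0], [0.5, -411, -300, 20, -1.0], [0.5, -411, -300, 20, -1.0]]]}}

```text
time_s: 1.63
eef_pos: [0.4282, 0.1848, 0.217]
eef_rot: [0.001, -0.271, 0.963, 0.0]
wrist_force: [0.3, 0.0, 0.1]
opening: 0.502
grasp_force: 0.0
```

```bash
python3 -c "
from m import *
go('fl',.1,31)"
```

```text
fl t 1.63 shift mm [   9.7 -134.4  117. ] turn 0.007 alpha -148.6 q6 -1.97 F [0.3 0.  0.1] M [-0.021  0.041  0.004]
```

{"op": "move_arm", "data": {"series": [[[0.5, 7, -100, 40, 0], [0.5, 7, -100, 40, 0], [0.5, 7, -100, 40, 0], [0.5, 7, -100, 40, 0], [0.5, 7, -100, 40, 0], [0.5, 7, -100, 40, 0], [0.5, 7, -100, 40, 0], [0.5, 7, -100, 40, 0], [0.5, 7, -100, 40, 0], [0.5, 7, -100, 40, 0]]]}}

```text
time_s: 2.47
eef_pos: [0.4734, 0.0974, 0.1771]
eef_rot: [0.0, -0.268, 0.963, -0.0]
wrist_force: [-0.5, -0.7, 1.0]
opening: 0.499
grasp_force: 0.0
```

```bash
python3 -c "
from m import *
go('fl',.1,31)"
```

```text
fl t 2.47 shift mm [  2.5 -36.3  77.2] turn 0.003 alpha -148.9 q6 -2.16 F [-0.5 -0.7  1. ] M [-0.014 -0.01   0.016]
```

{"op": "move_arm", "data": {"series": [[[0.5, 2.5, -36, 20, 0], [0.5, 2.5, -36, 25, 0], [0.5, 2.5, -36, 25, 0], [0.5, 2.5, -36, 50, 0], [0.5, 2.5, -36, 77, 0], [0.5, 2.5, -36, 77, 0], [0.5, 2.5, -36, 77, 0], [0.1, 2.5, -36, 77, 0], [0.0, 2.5, -36, 77, 0], [0.0, 2.5, -36, 77, 0]]]}}

```text
time_s: 3.3
eef_pos: [0.4911, 0.0656, 0.1018]
eef_rot: [0.002, -0.268, 0.963, 0.0]
wrist_force: [-1.9, 2.3, 4.8]
opening: 0.129
grasp_force: 58.3
```

```bash
python3 -c "
from m import *
go('fl',.1,31)
p,d=camera('scene'); cv2.imwrite('pics/s1.png',cv2.resize(p[80:280,220:440],None,fx=3,fy=3))"
```

```text
fl t 3.3 shift mm [1.1 0.1 1.8] turn 0.001 alpha -148.9 q6 -2.22 F [-1.9  2.3  4.8] M [0.337 0.405 0.059]
```

View pics/s1.png

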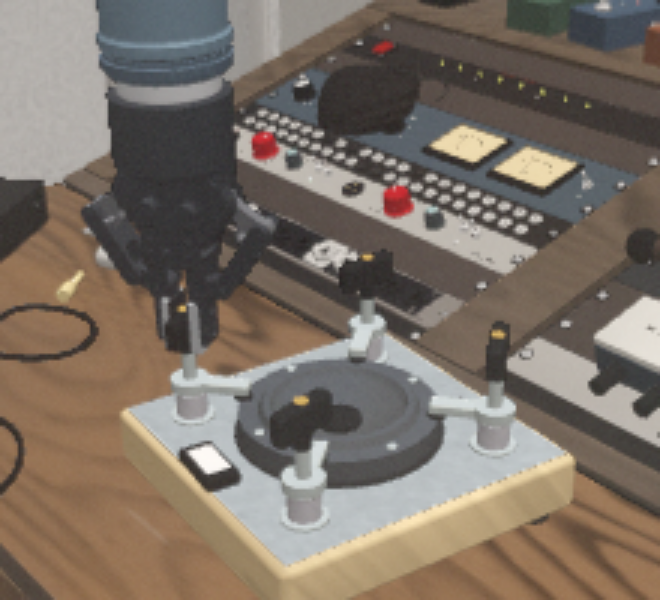

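The knob is gripped squarely at crop (183,325). I'll start the slack search.

{"op": "move_arm", "data": {"series": [[[0, 0, 0, 0, 0.05], [0, 0, 0, 0, 0.1], [0, 0, 0, 0, 0.15], [0, 0, 0, 0, 0.17], [0, 0, 0, 0, 0.17], [0, 0, 0, 0, 0.17], [0, 0, 0, 0, 0.17], [0, 0, 0, 0, 0.17], [0, 0, 0, 0, 0.17], [0, 0, 0, 0, 0.17]]]}}

```text
time_s: 4.18
eef_pos: [0.4911, 0.0653, 0.1017]
eef_rot: [0.002, -0.185, 0.983, 0.0]
wrist_force: [-1.0, 4.3, 7.1]
opening: 0.131
grasp_force: 58.7
```

```bash
python3 -c "
from m import *
go('fl',.1,31)"
```

```text
fl t 4.18 shift mm [1.  0.2 1.7] turn -0.168 alpha -158.6 q6 -2.05 F [-1.   4.3  7.1] M [ 0.715  0.245 -0.036]
```

{"op": "move_arm", "data": {"series": [[[0, 0, 0, 0, 0.02], [0, 0, 0, 0, 0.04], [0, 0, 0, 0, 0.06], [0, 0, 0, 0, 0.08], [0, 0, 0, 0, 0.1], [0, 0, 0, 0, 0.12], [0, 0, 0, 0, 0.12], [0, 0, 0, 0, 0.12], [0, 0, 0, 0, 0.12], [0, 0, 0, 0, 0.12]]]}}

```text
time_s: 5.02
eef_pos: [0.4911, 0.0652, 0.1017]
eef_rot: [0.002, -0.126, 0.992, 0.0]
wrist_force: [-1.2, 3.0, 5.9]
opening: 0.13
grasp_force: 58.7
```

```bash
python3 -c "
from m import *
go('fl',.1,31)"
```

```text
fl t 5.02 shift mm [1.  0.2 1.7] turn -0.288 alpha -165.5 q6 -1.93 F [-1.2  3.   5.9] M [ 0.59   0.257 -0.069]
```

{"op": "move_arm", "data": {"series": [[[0, 0, 0, 0, 0.02], [0, 0, 0, 0, 0.04], [0, 0, 0, 0, 0.06], [0, 0, 0, 0, 0.08], [0, 0, 0, 0, 0.1], [0, 0, 0, 0, 0.1], [0, 0, 0, 0, 0.1], [0, 0, 0, 0, 0.1], [0, 0, 0, 0, 0.1], [0, 0, 0, 0, 0.1]]]}}

```text
time_s: 5.85
eef_pos: [0.4912, 0.065, 0.1017]
eef_rot: [0.002, -0.076, 0.997, 0.0]
wrist_force: [-0.5, 3.1, 6.6]
opening: 0.127
grasp_force: 58.7
```

```bash
python3 -c "
from m import *
go('fl',.1,31)"
```

```text
fl t 5.85 shift mm [1.1 0.2 1.7] turn -0.388 alpha -171.3 q6 -1.83 F [-0.5  3.1  6.6] M [ 0.481  0.229 -0.039]
```

{"op": "move_arm", "data": {"series": [[[0, 0, 0, 0, 0.02], [0, 0, 0, 0, 0.04], [0, 0, 0, 0, 0.06], [0, 0, 0, 0, 0.08], [0, 0, 0, 0, 0.1], [0, 0, 0, 0, 0.1], [0, 0, 0, 0, 0.1], [0, 0, 0, 0, 0.1], [0, 0, 0, 0, 0.1], [0, 0, 0, 0, 0.1]]]}}

```text
time_s: 6.68
eef_pos: [0.4912, 0.0649, 0.1017]
eef_rot: [0.002, -0.026, 1.0, 0.0]
wrist_force: [-1.1, 1.6, 6.4]
opening: 0.129
grasp_force: 58.7
```

```bash
python3 -c "
from m import *
go('fl',.1,31)"
```

```text
fl t 6.68 shift mm [1.1 0.3 1.7] turn -0.488 alpha -177.0 q6 -1.73 F [-1.1  1.6  6.4] M [ 0.389  0.275 -0.065]
```

{"op": "move_arm", "data": {"series": [[[0, 0, 0, 0, 0.02], [0, 0, 0, 0, 0.04], [0, 0, 0, 0, 0.06], [0, 0, 0, 0, 0.08], [0, 0, 0, 0, 0.1], [0, 0, 0, 0, 0.1], [0, 0, 0, 0, 0.1], [0, 0, 0, 0, 0.1], [0, 0, 0, 0, 0.1], [0, 0, 0, 0, 0.1]]]}}

```text
time_s: 7.52
eef_pos: [0.4912, 0.0648, 0.1017]
eef_rot: [0.002, 0.023, 1.0, 0.0]
wrist_force: [-1.4, 2.1, 6.9]
opening: 0.13
grasp_force: 58.9
```

```bash
python3 -c "
from m import *
go('fl',.1,31)"
```

```text
fl t 7.52 shift mm [1.1 0.3 1.7] turn -0.588 alpha 177.3 q6 -1.63 F [-1.4  2.1  6.9] M [0.311 0.295 0.326]
```

{"op": "move_arm", "data": {"series": [[[0, 0, 0, 0, 0.02], [0, 0, 0, 0, 0.04], [0, 0, 0, 0, 0.06], [0, 0, 0, 0, 0.08], [0, 0, 0, 0, 0.1], [0, 0, 0, 0, 0.1], [0, 0, 0, 0, 0.1], [0, 0, 0, 0, 0.1], [0, 0, 0, 0, 0.1], [0, 0, 0, 0, 0.1]]]}}

```text
time_s: 8.35
eef_pos: [0.4912, 0.0646, 0.1018]
eef_rot: [0.002, 0.073, 0.997, -0.0]
wrist_force: [-1.1, 0.9, 6.6]
opening: 0.13
grasp_force: 58.9
```

```bash
python3 -c "
from m import *
go('fl',.1,31); print(ctrl.get_obs()['joint_efforts'])"
```

```text
fl t 8.35 shift mm [1.1 0.3 1.8] turn -0.687 alpha 171.6 q6 -1.53 F [-1.1  0.9  6.6] M [0.213 0.256 0.35 ]
[ -1.23195145 -35.44759512 -28.07402015  -0.18581094  -0.57000143
   0.34161891]
```

Bite found between 0.49 and 0.59 rad, and the knob is now about 8° past it (nipped). Next, release and travel to br.

```bash
python3 -c "
from m import *
go('br',.165,34)"
```

```text
br t 8.35 shift mm [-146.8 -135.7  -62.8] turn -0.74 alpha 171.6 q6 -1.53 F [-1.1  0.9  6.6] M [0.213 0.256 0.35 ]
```

{"op": "move_arm", "data": {"series": [[[0.5, 0, 0, 0, 0], [0.5, 0, 0, 0, 0], [0.5, 0, 0, -25, 0], [0.5, 0, 0, -63, 0], [0.5, -20, -20, -63, -0.12], [0.5, -50, -46, -63, -0.24], [0.5, -80, -74, -63, -0.36], [0.5, -110, -102, -63, -0.48], [0.5, -140, -129, -63, -0.6], [0.5, -147, -136, -63, -0.72]]]}}

```text
time_s: 9.18
eef_pos: [0.6183, -0.097, 0.1631]
eef_rot: [0.001, -0.283, 0.959, -0.002]
wrist_force: [-0.4, -0.9, -0.2]
opening: 0.5
grasp_force: 0.0
```

```bash
python3 -c "
from m import *
go('br',.1,34)
p,d=camera('top');cv2.imwrite('pics/t2.png',cv2.resize(p[140:270,270:410],None,fx=4.5,fy=4.5,interpolation=2))
print([wingyaw(p,k) for k in KN])"
```

```text
br t 9.18 shift mm [-1.6  6.3 63.1] turn -0.019 alpha -147.1 q6 -2.49 F [-0.4 -0.9 -0.2] M [ 0.012  0.044 -0.001]
[((np.float64(0.35812270153522857), 2), np.float64(2.0)), ((np.float64(0.17619317109979257), -86), np.float64(-85.3)), ((np.float64(0.42109526895657806), -2), np.float64(-3.3)), ((np.float64(0.0), 88), np.float64(86.0))]
```

View pics/t2.png

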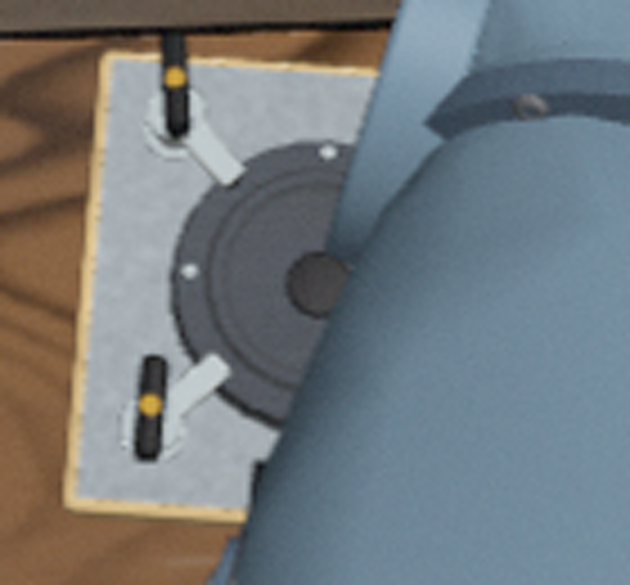

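The picture shows the fl wing turned to about -5° (crop 150,405), so it followed the gripper. The tuner is unmoved and br is hidden under the arm. Next, grip br.

{"op": "move_arm", "data": {"series": [[[0.5, -1.6, 6.3, 5, -0.02], [0.5, -1.6, 6.3, 10, -0.02], [0.5, -1.6, 6.3, 35, -0.02], [0.5, -1.6, 6.3, 63, -0.02], [0.5, -1.6, 6.3, 63, -0.02], [0.5, -1.6, 6.3, 63, -0.02], [0.1, -1.6, 6.3, 63, -0.02], [0.0, -1.6, 6.3, 63, -0.02], [0.0, -1.6, 6.3, 63, -0.02], [0.0, -1.6, 6.3, 63, -0.02]]]}}

```text
time_s: 10.07
eef_pos: [0.6164, -0.0899, 0.1023]
eef_rot: [0.003, -0.291, 0.957, -0.005]
wrist_force: [8.1, -14.2, -7.7]
opening: 0.126
grasp_force: 61.2
```

```bash
python3 -c "
from m import *
go('br',.1,34)"
```

```text
br t 10.07 shift mm [ 0.7 -0.9  2.3] turn -0.002 alpha -146.1 q6 -2.49 F [  8.1 -14.2  -7.7] M [-2.15  -1.137  0.062]
```

{"op": "move_arm", "data": {"series": [[[0, 0, 0, 0, 0.05], [0, 0, 0, 0, 0.1], [0, 0, 0, 0, 0.15], [0, 0, 0, 0, 0.17], [0, 0, 0, 0, 0.17], [0, 0, 0, 0, 0.17], [0, 0, 0, 0, 0.17], [0, 0, 0, 0, 0.17], [0, 0, 0, 0, 0.17], [0, 0, 0, 0, 0.17]]]}}

```text
time_s: 10.9
eef_pos: [0.6165, -0.09, 0.1023]
eef_rot: [0.003, -0.209, 0.978, -0.004]
wrist_force: [7.8, -13.9, -8.8]
opening: 0.126
grasp_force: 61.2
```

```bash
python3 -c "
from m import *
go('br',.1,34)"
```

```text
br t 10.9 shift mm [ 0.6 -0.9  2.3] turn -0.173 alpha -155.9 q6 -2.32 F [  7.8 -13.9  -8.8] M [-2.137 -1.172 -0.078]
```

{"op": "move_arm", "data": {"series": [[[0, 0, -0.4, 0, 0.02], [0, 0, -0.8, 0, 0.04], [0, 0, -1, 0, 0.06], [0, 0, -1, 0, 0.08], [0, 0, -1, 0, 0.1], [0, 0, -1, 0, 0.1], [0, 0, -1, 0, 0.1], [0, 0, -1, 0, 0.1], [0, 0, -1, 0, 0.1], [0, 0, -1, 0, 0.1]]]}}

```text
time_s: 11.73
eef_pos: [0.6166, -0.0901, 0.1023]
eef_rot: [0.003, -0.16, 0.987, -0.004]
wrist_force: [7.2, -11.5, -6.3]
opening: 0.13
grasp_force: 61.4
```

```bash
python3 -c "
from m import *
go('br',.1,34)"
```

```text
br t 11.73 shift mm [ 0.5 -0.8  2.3] turn -0.273 alpha -161.6 q6 -2.22 F [  7.2 -11.5  -6.3] M [-1.751 -0.945 -0.031]
```

{"op": "move_arm", "data": {"series": [[[0, 0, 0, 0, 0.02], [0, 0, 0, 0, 0.04], [0, 0, 0, 0, 0.06], [0, 0, 0, 0, 0.08], [0, 0, 0, 0, 0.1], [0, 0, 0, 0, 0.1], [0, 0, 0, 0, 0.1], [0, 0, 0, 0, 0.1], [0, 0, 0, 0, 0.1], [0, 0, 0, 0, 0.1]]]}}

```text
time_s: 12.57
eef_pos: [0.6167, -0.0902, 0.1023]
eef_rot: [0.004, -0.11, 0.994, -0.004]
wrist_force: [7.1, -11.4, -6.5]
opening: 0.132
grasp_force: 61.4
```

```bash
python3 -c "
from m import *
go('br',.1,34)"
```

```text
br t 12.57 shift mm [ 0.5 -0.7  2.3] turn -0.373 alpha -167.4 q6 -2.12 F [  7.1 -11.4  -6.5] M [-1.728 -1.069 -0.022]
```

{"op": "move_arm", "data": {"series": [[[0, 0, -1, 0, 0.02], [0, 0, -2, 0, 0.04], [0, 0, -3, 0, 0.06], [0, 0, -3, 0, 0.08], [0, 0, -3, 0, 0.1], [0, 0, -3, 0, 0.1], [0, 0, -3, 0, 0.1], [0, 0, -3, 0, 0.1], [0, 0, -3, 0, 0.1], [0, 0, -3, 0, 0.1]]]}}

```text
time_s: 13.4
eef_pos: [0.6168, -0.0905, 0.1023]
eef_rot: [0.003, -0.061, 0.998, -0.001]
wrist_force: [5.6, -4.2, -1.9]
opening: 0.132
grasp_force: 62.0
```

```bash
python3 -c "
from m import *
go('br',.1,34)"
```

```text
br t 13.4 shift mm [ 0.4 -0.5  2.3] turn -0.472 alpha -173.0 q6 -2.03 F [ 5.6 -4.2 -1.9] M [-0.387 -0.749 -0.025]
```

{"op": "move_arm", "data": {"series": [[[0, 0, 0, 0, 0.02], [0, 0, 0, 0, 0.04], [0, 0, 0, 0, 0.06], [0, 0, 0, 0, 0.08], [0, 0, 0, 0, 0.1], [0, 0, 0, 0, 0.1], [0, 0, 0, 0, 0.1], [0, 0, 0, 0, 0.1], [0, 0, 0, 0, 0.1], [0, 0, 0, 0, 0.1]]]}}

```text
time_s: 14.23
eef_pos: [0.6168, -0.0905, 0.1023]
eef_rot: [0.003, -0.011, 1.0, -0.001]
wrist_force: [5.1, -3.5, -3.0]
opening: 0.13
grasp_force: 62.2
```

```bash
python3 -c "
from m import *
go('br',.1,34)"
```

```text
br t 14.23 shift mm [ 0.4 -0.4  2.3] turn -0.571 alpha -178.7 q6 -1.93 F [ 5.1 -3.5 -3. ] M [-0.371 -0.897  0.309]
```

{"op": "move_arm", "data": {"series": [[[0, 0, 0, 0, 0.04], [0, 0, 0, 0, 0.08], [0, 0, 0, 0, 0.12], [0, 0, 0, 0, 0.12], [0, 0, 0, 0, 0.12], [0.5, 0, 0, 0, 0.12], [0.5, 0, 0, 0, 0.12], [0.5, 0, 0, -20, 0.12], [0.5, 0, 0, -60, 0.12], [0.5, 0, 0, -63, 0.12]]]}}

```text
time_s: 15.07
eef_pos: [0.6177, -0.0901, 0.1703]
eef_rot: [0.005, 0.049, 0.999, -0.001]
wrist_force: [1.6, -1.1, 2.4]
opening: 0.501
grasp_force: 0.0
```

```bash
python3 -c "
from m import *
go('fr',.165,8)"
```

```text
fr t 15.07 shift mm [ 1.432e+02 -1.000e-01  3.900e+00] turn -0.237 alpha 174.4 q6 -1.81 F [ 1.6 -1.1  2.4] M [-0.026 -0.042 -0.065]
```

{"op": "move_arm", "data": {"series": [[[0.5, 35, 0, 0, -0.1], [0.5, 70, 0, 0, -0.2], [0.5, 105, 0, 0, -0.237], [0.5, 135, 0, 0, -0.237], [0.5, 143, 0, 0, -0.237], [0.5, 143, 0, 10, -0.237], [0.5, 143, 0, 40, -0.237], [0.5, 143, 0, 67, -0.237], [0.5, 143, 0, 67, -0.237], [0.5, 143, 0, 67, -0.237]]]}}

```text
time_s: 15.9
eef_pos: [0.4717, -0.075, 0.0948]
eef_rot: [-0.001, -0.069, 0.998, 0.001]
wrist_force: [-0.0, -0.6, 1.0]
opening: 0.499
grasp_force: 0.0
```

```bash
python3 -c "
from m import *
go('fr',.1,8)"
```

```text
fr t 15.9 shift mm [-3.3 -1.6 -5.2] turn -0.001 alpha -172.0 q6 -2.12 F [-0.  -0.6  1. ] M [0.009 0.008 0.027]
```

Adjust the position and close, then take the first slack step.

{"op": "move_arm", "data": {"series": [[[0.5, -3.3, -1.6, -5, 0], [0.5, -3.3, -1.6, -5, 0], [0.2, -3.3, -1.6, -5, 0], [0, -3.3, -1.6, -5, 0], [0, -3.3, -1.6, -5, 0], [0, -3.3, -1.6, -5, 0], [0, -3.3, -1.6, -5, 0.05], [0, -3.3, -1.6, -5, 0.1], [0, -3.3, -1.6, -5, 0.15], [0, -3.3, -1.6, -5, 0.15]]]}}

```text
time_s: 16.73
eef_pos: [0.4763, -0.0764, 0.1019]
eef_rot: [0.001, 0.007, 1.0, -0.0]
wrist_force: [0.2, 2.0, 6.5]
opening: 0.132
grasp_force: 58.5
```

```bash
python3 -c "
from m import *
go('fr',.1,8)"
```

```text
fr t 16.73 shift mm [1.1 0.2 1.9] turn -0.153 alpha 179.2 q6 -1.96 F [0.2 2.  6.5] M [ 0.356  0.129 -0.045]
```

{"op": "move_arm", "data": {"series": [[[0, 0, 0, 0, 0.02], [0, 0, 0, 0, 0.04], [0, 0, 0, 0, 0.06], [0, 0, 0, 0, 0.08], [0, 0, 0, 0, 0.1], [0, 0, 0, 0, 0.1], [0, 0, 0, 0, 0.1], [0, 0, 0, 0, 0.1], [0, 0, 0, 0, 0.1], [0, 0, 0, 0, 0.1]]]}}

```text
time_s: 17.57
eef_pos: [0.4763, -0.0765, 0.102]
eef_rot: [0.001, 0.055, 0.998, -0.0]
wrist_force: [-1.7, 1.6, 5.3]
opening: 0.129
grasp_force: 58.5
```

```bash
python3 -c "
from m import *
go('fr',.1,8)"
```

```text
fr t 17.57 shift mm [1.1 0.2 2. ] turn -0.25 alpha 173.6 q6 -1.87 F [-1.7  1.6  5.3] M [ 0.237  0.116 -0.041]
```

{"op": "move_arm", "data": {"series": [[[0, 0, 0, 0, 0.02], [0, 0, 0, 0, 0.04], [0, 0, 0, 0, 0.06], [0, 0, 0, 0, 0.08], [0, 0, 0, 0, 0.1], [0, 0, 0, 0, 0.1], [0, 0, 0, 0, 0.1], [0, 0, 0, 0, 0.1], [0, 0, 0, 0, 0.1], [0, 0, 0, 0, 0.1]]]}}

```text
time_s: 18.4
eef_pos: [0.4762, -0.0766, 0.1019]
eef_rot: [0.001, 0.105, 0.994, -0.0]
wrist_force: [-0.2, 0.7, 5.7]
opening: 0.128
grasp_force: 58.5
```

```bash
python3 -c "
from m import *
go('fr',.1,8)"
```

```text
fr t 18.4 shift mm [1.1 0.2 1.9] turn -0.351 alpha 167.9 q6 -1.77 F [-0.2  0.7  5.7] M [ 0.175  0.101 -0.034]
```

{"op": "move_arm", "data": {"series": [[[0, 0, 0, 0, 0.02], [0, 0, 0, 0, 0.04], [0, 0, 0, 0, 0.06], [0, 0, 0, 0, 0.08], [0, 0, 0, 0, 0.1], [0, 0, 0, 0, 0.1], [0, 0, 0, 0, 0.1], [0, 0, 0, 0, 0.1], [0, 0, 0, 0, 0.1], [0, 0, 0, 0, 0.1]]]}}

```text
time_s: 19.23
eef_pos: [0.4762, -0.0767, 0.1019]
eef_rot: [0.001, 0.155, 0.988, -0.0]
wrist_force: [-0.9, 1.6, 5.9]
opening: 0.129
grasp_force: 58.5
```

```bash
python3 -c "
from m import *
go('fr',.1,8)"
```

```text
fr t 19.23 shift mm [1.1 0.2 1.9] turn -0.451 alpha 162.2 q6 -1.67 F [-0.9  1.6  5.9] M [ 0.072  0.1   -0.069]
```

{"op": "move_arm", "data": {"series": [[[0, 0, 0, 0, 0.02], [0, 0, 0, 0, 0.04], [0, 0, 0, 0, 0.06], [0, 0, 0, 0, 0.08], [0, 0, 0, 0, 0.1], [0, 0, 0, 0, 0.1], [0, 0, 0, 0, 0.1], [0, 0, 0, 0, 0.1], [0, 0, 0, 0, 0.1], [0, 0, 0, 0, 0.1]]]}}

```text
time_s: 20.07
eef_pos: [0.4762, -0.0768, 0.1019]
eef_rot: [0.001, 0.204, 0.979, -0.0]
wrist_force: [-0.9, 1.1, 5.5]
opening: 0.132
grasp_force: 58.7
```

```bash
python3 -c "
from m import *
go('fr',.1,8)"
```

```text
fr t 20.07 shift mm [1.1 0.2 1.9] turn -0.55 alpha 156.5 q6 -1.57 F [-0.9  1.1  5.5] M [0.002 0.214 0.314]
```

{"op": "move_arm", "data": {"series": [[[0, 0, 0, 0, 0.02], [0, 0, 0, 0, 0.04], [0, 0, 0, 0, 0.06], [0, 0, 0, 0, 0.08], [0, 0, 0, 0, 0.1], [0, 0, 0, 0, 0.1], [0, 0, 0, 0, 0.1], [0, 0, 0, 0, 0.1], [0, 0, 0, 0, 0.1], [0, 0, 0, 0, 0.1]]]}}

```text
time_s: 20.9
eef_pos: [0.4761, -0.0769, 0.1019]
eef_rot: [0.001, 0.252, 0.968, -0.0]
wrist_force: [-1.8, 0.0, 5.6]
opening: 0.131
grasp_force: 58.7
```

```bash
python3 -c "
from m import *
go('fr',.1,8)"
```

```text
fr t 20.9 shift mm [1.2 0.2 1.9] turn -0.65 alpha 150.8 q6 -1.47 F [-1.8  0.   5.6] M [-0.058  0.253  0.336]
```

```bash
python3 -c "
from m import *
go('bl',.165,0)"
```

```text
bl t 20.9 shift mm [-73.5 186.7 -63. ] turn -0.51 alpha 150.8 q6 -1.47 F [-1.8  0.   5.6] M [-0.058  0.253  0.336]
```

{"op": "move_arm", "data": {"series": [[[0.5, 0, 0, 0, 0], [0.5, 0, 0, 0, 0], [0.5, 0, 0, -25, 0], [0.5, 0, 0, -63, 0], [0.5, -10, 27, -63, -0.12], [0.5, -24, 60, -63, -0.24], [0.5, -38, 97, -63, -0.36], [0.5, -52, 133, -63, -0.48], [0.5, -66, 168, -63, -0.51], [0.5, -73.5, 187, -63, -0.51]]]}}

```text
time_s: 21.73
eef_pos: [0.6332, 0.0534, 0.1636]
eef_rot: [0.001, -0.001, 1.0, 0.0]
wrist_force: [-0.5, 0.1, 0.7]
opening: 0.498
grasp_force: 0.0
```

```bash
python3 -c "
from m import *
go('bl',.1,0)
p,d=camera('top');cv2.imwrite('pics/t3.png',cv2.resize(p[140:270,270:410],None,fx=4.5,fy=4.5,interpolation=2))"
```

```text
bl t 21.73 shift mm [ 2.  -3.3 63.6] turn 0.003 alpha -179.9 q6 -1.68 F [-0.5  0.1  0.7] M [ 0.034 -0.036  0.001]
```

View pics/t3.png

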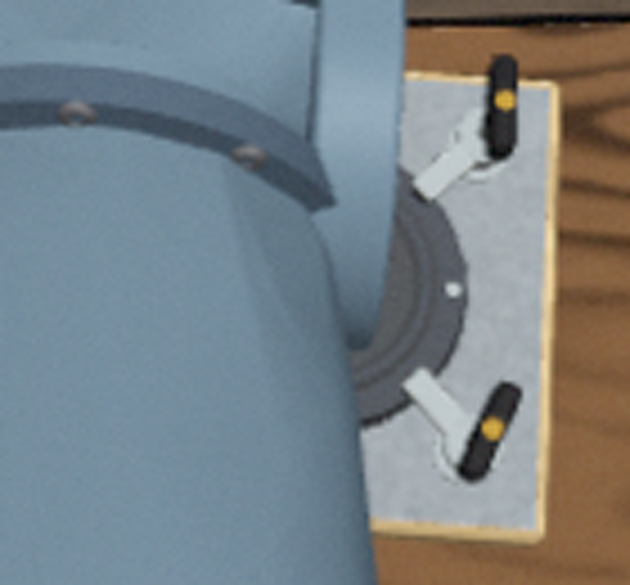

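The br wing (505,100) and fr wing (492,428) have both turned as the gripper did. Next, grip bl.

{"op": "move_arm", "data": {"series": [[[0.5, 2, -3.3, 5, 0], [0.5, 2, -3.3, 30, 0], [0.5, 2, -3.3, 62, 0], [0.5, 2, -3.3, 62, 0], [0.5, 2, -3.3, 62, 0], [0.2, 2, -3.3, 62, 0], [0, 2, -3.3, 62, 0], [0, 2, -3.3, 62, 0], [0, 2, -3.3, 62, 0], [0, 2, -3.3, 62, 0]]]}}

```text
time_s: 22.62
eef_pos: [0.6302, 0.0497, 0.1044]
eef_rot: [0.002, 0.0, 1.0, 0.002]
wrist_force: [-0.0, 9.3, 2.7]
opening: 0.128
grasp_force: 59.9
```

```bash
python3 -c "
from m import *
go('bl',.1,0)"
```

```text
bl t 22.62 shift mm [-1.1  0.5  4.4] turn -0.0 alpha 180.0 q6 -1.68 F [-0.   9.3  2.7] M [1.373 0.098 0.024]
```

{"op": "move_arm", "data": {"series": [[[0, 0, 0, 0, 0.05], [0, 0, 0, 0, 0.1], [0, 0, 0, 0, 0.15], [0, 0, 0, 0, 0.15], [0, 0, 0, 0, 0.15], [0, 0, 0, 0, 0.15], [0, 0, 0, 0, 0.15], [0, 0, 0, 0, 0.15], [0, 0, 0, 0, 0.15], [0, 0, 0, 0, 0.15]]]}}

```text
time_s: 23.45
eef_pos: [0.6302, 0.0498, 0.1044]
eef_rot: [0.002, 0.075, 0.997, 0.002]
wrist_force: [0.8, 9.6, 2.4]
opening: 0.134
grasp_force: 59.9
```

```bash
python3 -c "
from m import *
go('bl',.1,0)"
```

```text
bl t 23.45 shift mm [-1.   0.5  4.4] turn -0.15 alpha 171.4 q6 -1.53 F [0.8 9.6 2.4] M [ 1.392  0.087 -0.014]
```

{"op": "move_arm", "data": {"series": [[[0, 0, 1, 0, 0.02], [0, 0, 2, 0, 0.04], [0, 0, 2, 0, 0.06], [0, 0, 2, 0, 0.08], [0, 0, 2, 0, 0.1], [0, 0, 2, 0, 0.1], [0, 0, 2, 0, 0.1], [0, 0, 2, 0, 0.1], [0, 0, 2, 0, 0.1], [0, 0, 2, 0, 0.1]]]}}

```text
time_s: 24.28
eef_pos: [0.6303, 0.0501, 0.1043]
eef_rot: [0.001, 0.125, 0.992, 0.001]
wrist_force: [-2.4, 4.4, 7.5]
opening: 0.128
grasp_force: 60.5
```

```bash
python3 -c "
from m import *
go('bl',.1,0)"
```

```text
bl t 24.28 shift mm [-1.   0.4  4.3] turn -0.251 alpha 165.6 q6 -1.43 F [-2.4  4.4  7.5] M [ 0.539  0.561 -0.047]
```

{"op": "move_arm", "data": {"series": [[[0, 0, 0, 0, 0.02], [0, 0, 0, 0, 0.04], [0, 0, 0, 0, 0.06], [0, 0, 0, 0, 0.08], [0, 0, 0, 0, 0.1], [0, 0, 0, 0, 0.1], [0, 0, 0, 0, 0.1], [0, 0, 0, 0, 0.1], [0, 0, 0, 0, 0.1], [0, 0, 0, 0, 0.1]]]}}

```text
time_s: 25.12
eef_pos: [0.6302, 0.0501, 0.1043]
eef_rot: [0.001, 0.174, 0.985, 0.001]
wrist_force: [-2.7, 4.8, 7.3]
opening: 0.128
grasp_force: 60.7
```

```bash
python3 -c "
from m import *
go('bl',.1,0)"
```

```text
bl t 25.12 shift mm [-1.   0.4  4.3] turn -0.35 alpha 159.9 q6 -1.33 F [-2.7  4.8  7.3] M [0.65  0.577 0.405]
```

{"op": "move_arm", "data": {"series": [[[0, 0, 0, 0, 0.04], [0, 0, 0, 0, 0.08], [0, 0, 0, 0, 0.12], [0, 0, 0, 0, 0.12], [0, 0, 0, 0, 0.12], [0.5, 0, 0, 0, 0.12], [0.5, 0, 0, 0, 0.12], [0.5, 0, 0, -20, 0.12], [0.5, 0, 0, -60, 0.12], [0.5, 0, 0, -60, 0.12]]]}}

```text
time_s: 25.95
eef_pos: [0.6336, 0.0485, 0.1696]
eef_rot: [0.006, 0.233, 0.972, 0.001]
wrist_force: [1.6, -0.8, 1.0]
opening: 0.501
grasp_force: 0.0
```

```bash
python3 -c "
from m import *
go('fl',.165,171.6)"
```

```text
fl t 25.95 shift mm [135.4 -50.4   2.9] turn -0.325 alpha 153.0 q6 -1.21 F [ 1.6 -0.8  1. ] M [-0.005  0.003 -0.013]
```

{"op": "move_arm", "data": {"series": [[[0.5, 30, -11, 0, -0.1], [0.5, 60, -22, 0, -0.2], [0.5, 95, -35, 0, -0.3], [0.5, 125, -47, 0, -0.325], [0.5, 135, -50, 0, -0.325], [0.5, 135, -50, 0, -0.325], [0.5, 135, -50, 10, -0.325], [0.5, 135, -50, 40, -0.325], [0.5, 135, -50, 64, -0.325], [0.5, 135, -50, 64, -0.325]]]}}

```text
time_s: 26.78
eef_pos: [0.4844, 0.0658, 0.0931]
eef_rot: [-0.003, 0.073, 0.997, 0.0]
wrist_force: [-1.1, -0.1, -1.1]
opening: 0.501
grasp_force: 0.0
```

```bash
python3 -c "
from m import *
go('fl',.1,171.6)"
```

```text
fl t 26.78 shift mm [-5.7  0.1 -6.9] turn -0.0 alpha 171.6 q6 -1.53 F [-1.1 -0.1 -1.1] M [ 0.028 -0.014 -0.012]
```

{"op": "move_arm", "data": {"series": [[[0.5, -5.7, 0, -6, 0], [0.5, -5.7, 0, -6, 0], [0.2, -5.7, 0, -6, 0], [0, -5.7, 0, -6, 0], [0, -5.7, 0, -6, 0], [0, -5.7, 0, -6, 0], [0, -5.7, 0, -6, 0], [0, -5.7, 0, -6, 0.05], [0, -5.7, 0, -6, 0.1], [0, -5.7, 0, -6, 0.1]]]}}

```text
time_s: 27.62
eef_pos: [0.4931, 0.0644, 0.1052]
eef_rot: [0.002, 0.123, 0.992, -0.001]
wrist_force: [0.1, -4.0, 6.3]
opening: 0.125
grasp_force: 58.8
```

```bash
python3 -c "
from m import *
go('fl',.1,171.6)"
```

```text
fl t 27.62 shift mm [ 3.1 -0.   5.2] turn -0.101 alpha 165.8 q6 -1.43 F [ 0.1 -4.   6.3] M [-0.668  0.089  0.312]
```

{"op": "move_arm", "data": {"series": [[[0, 0, 0, 0, 0.08], [0, 0, 0, 0, 0.16], [0, 0, 0, 0, 0.24], [0, 0, 0, 0, 0.32], [0, 0, 0, 0, 0.4], [0, 0, 0, 0, 0.48], [0, 0, 0, 0, 0.56], [0, 0, 0, 0, 0.64], [0, 0, 0, 0, 0.69], [0, 0, 0, 0, 0.69]]]}}

```text
time_s: 28.45
eef_pos: [0.492, 0.0627, 0.1052]
eef_rot: [0.001, 0.452, 0.892, -0.002]
wrist_force: [-5.7, -11.8, 10.7]
opening: 0.129
grasp_force: 59.7
```

```bash
python3 -c "
from m import *
go('fl',.1,171.6)
go('br',.165,174.4)"
```

```text
fl t 28.45 shift mm [ 3.1 -0.1  5.2] turn -0.79 alpha 126.3 q6 -0.74 F [ -5.7 -11.8  10.7] M [-2.047  1.007  0.412]
br t 28.45 shift mm [-197.8    9.   -59. ] turn -0.839 alpha 126.3 q6 -0.74 F [ -5.7 -11.8  10.7] M [-2.047  1.007  0.412]
```

{"op": "move_arm", "data": {"series": [[[0.5, 0, 0, 0, 0], [0.5, 0, 0, 0, 0], [0.5, 0, 0, -25, 0], [0.5, 0, 0, -59, 0], [0.5, -25, 1, -59, -0.12], [0.5, -60, 3, -59, -0.24], [0.5, -100, 4, -59, -0.36], [0.5, -140, 6, -59, -0.48], [0.5, -180, 8, -59, -0.6], [0.5, -198, 9, -59, -0.72]]]}}

```text
time_s: 29.28
eef_pos: [0.6191, -0.0924, 0.1629]
eef_rot: [0.001, 0.106, 0.994, -0.0]
wrist_force: [-0.3, -0.8, 0.2]
opening: 0.498
grasp_force: 0.0
```

```bash
python3 -c "
from m import *
go('br',.1,174.4)"
```

```text
br t 29.28 shift mm [ 3.1  0.9 62.9] turn -0.114 alpha 167.9 q6 -1.7 F [-0.3 -0.8  0.2] M [ 0.007  0.034 -0.018]
```

{"op": "move_arm", "data": {"series": [[[0.5, 2, 0, 5, -0.06], [0.5, 2, 0, 10, -0.114], [0.5, 2, 0, 35, -0.114], [0.5, 2, 0, 61, -0.114], [0.5, 2, 0, 61, -0.114], [0.5, 2, 0, 61, -0.114], [0.2, 2, 0, 61, -0.114], [0, 2, 0, 61, -0.114], [0, 2, 0, 61, -0.114], [0, 2, 0, 61, -0.114]]]}}

```text
time_s: 30.12
eef_pos: [0.6158, -0.0905, 0.1041]
eef_rot: [0.002, 0.051, 0.999, -0.002]
wrist_force: [-1.2, -6.6, 2.5]
opening: 0.128
grasp_force: 60.1
```

```bash
python3 -c "
from m import *
go('br',.1,174.4)"
```

```text
br t 30.12 shift mm [-0.6 -0.4  4.1] turn -0.003 alpha 174.2 q6 -1.8 F [-1.2 -6.6  2.5] M [-0.921  0.226  0.353]
```

{"op": "move_arm", "data": {"series": [[[0, 0, -0.5, 0, 0.09], [0, 0, -1, 0, 0.18], [0, 0, -1, 0, 0.27], [0, 0, -1, 0, 0.36], [0, 0, -1, 0, 0.45], [0, 0, -1, 0, 0.54], [0, 0, -1, 0, 0.63], [0, 0, -1, 0, 0.72], [0, 0, -1, 0, 0.78], [0, 0, -1, 0, 0.78]]]}}

```text
time_s: 30.95
eef_pos: [0.6161, -0.0904, 0.1041]
eef_rot: [0.002, 0.427, 0.904, -0.0]
wrist_force: [0.1, -3.6, 3.9]
opening: 0.127
grasp_force: 60.4
```

```bash
python3 -c "
from m import *
go('br',.1,174.4)
go('fr',.165,150.8)"
```

```text
br t 30.95 shift mm [-0.6 -0.1  4.1] turn -0.785 alpha 129.4 q6 -1.02 F [ 0.1 -3.6  3.9] M [-0.453 -0.068  0.272]
fr t 30.95 shift mm [100.1 -99.8 -61.4] turn -0.374 alpha 129.4 q6 -1.02 F [ 0.1 -3.6  3.9] M [-0.453 -0.068  0.272]
```

{"op": "move_arm", "data": {"series": [[[0.5, 0, 0, 0, 0], [0.5, 0, 0, 0, 0], [0.5, 0, 0, -25, 0], [0.5, 0, 0, -60, 0], [0.5, 18, -18, -60, -0.1], [0.5, 40, -40, -60, -0.2], [0.5, 65, -65, -60, -0.3], [0.5, 90, -90, -60, -0.374], [0.5, 100, -100, -60, -0.374], [0.5, 100, -100, -60, -0.374]]]}}

```text
time_s: 31.78
eef_pos: [0.4707, -0.0745, 0.1612]
eef_rot: [-0.001, 0.251, 0.968, 0.0]
wrist_force: [0.3, -0.8, -0.2]
opening: 0.5
grasp_force: 0.0
```

```bash
python3 -c "
from m import *
go('fr',.1,150.8)
p,d=camera('top');cv2.imwrite('pics/t4.png',cv2.resize(p[140:270,270:410],None,fx=4.5,fy=4.5,interpolation=2))"
```

```text
fr t 31.78 shift mm [-4.9  0.7 61.2] turn 0.003 alpha 151.0 q6 -1.47 F [ 0.3 -0.8 -0.2] M [-0.024 -0.033 -0.006]
```

View pics/t4.png

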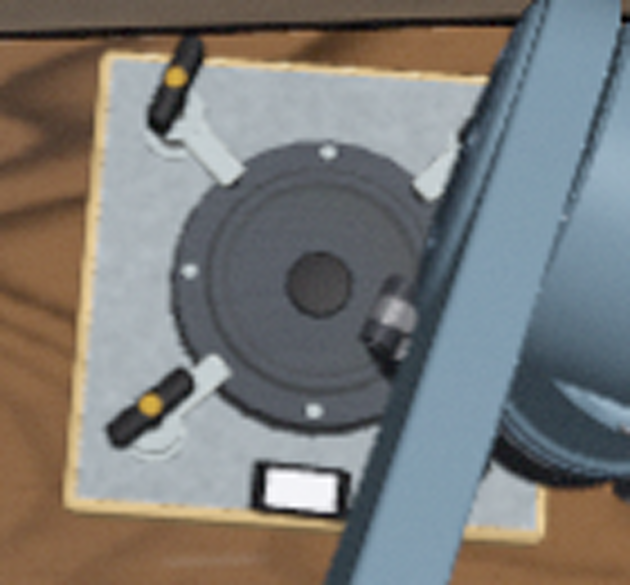

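The fl wing (150,405) now stands at about -53°, as turned, bl (176,77) is nipped and the tuner is unmoved. br is hidden. Next is fr.

{"op": "move_arm", "data": {"series": [[[0.5, -3, 0.7, 5, 0], [0.5, -3.5, 0.7, 10, 0], [0.5, -3.5, 0.7, 35, 0], [0.5, -3.5, 0.7, 60, 0], [0.5, -3.5, 0.7, 60, 0], [0.5, -3.5, 0.7, 60, 0], [0.2, -3.5, 0.7, 60, 0], [0, -3.5, 0.7, 60, 0], [0, -3.5, 0.7, 60, 0], [0, -3.5, 0.7, 60, 0]]]}}

```text
time_s: 32.67
eef_pos: [0.4782, -0.0778, 0.1032]
eef_rot: [0.001, 0.251, 0.968, -0.001]
wrist_force: [-1.9, -3.4, 4.5]
opening: 0.131
grasp_force: 58.8
```

```bash
python3 -c "
from m import *
go('fr',.1,150.8)"
```

```text
fr t 32.67 shift mm [ 3.4 -0.1  3.2] turn 0.003 alpha 150.9 q6 -1.47 F [-1.9 -3.4  4.5] M [-0.48   0.297  0.289]
```

{"op": "move_arm", "data": {"series": [[[0, 0, 0, 0, 0.1], [0, 0, 0, 0, 0.2], [0, 0, 0, 0, 0.3], [0, 0, 0, 0, 0.4], [0, 0, 0, 0, 0.5], [0, 0, 0, 0, 0.6], [0, 0, 0, 0, 0.7], [0, 0, 0, 0, 0.79], [0, 0, 0, 0, 0.79], [0, 0, 0, 0, 0.79]]]}}

```text
time_s: 33.5
eef_pos: [0.4764, -0.0793, 0.1032]
eef_rot: [0.001, 0.604, 0.797, -0.002]
wrist_force: [-11.7, -11.3, 9.8]
opening: 0.124
grasp_force: 59.7
```

```bash
python3 -c "
from m import *
go('fr',.1,150.8)
go('bl',.165,153)"
```

```text
fr t 33.5 shift mm [ 3.3 -0.3  3.2] turn -0.788 alpha 105.7 q6 -0.68 F [-11.7 -11.3   9.8] M [-1.748  1.793  0.167]
bl t 33.5 shift mm [ 82.6 184.  -62.7] turn -0.826 alpha 105.7 q6 -0.68 F [-11.7 -11.3   9.8] M [-1.748  1.793  0.167]
```

{"op": "move_arm", "data": {"series": [[[0.5, 0, 0, 0, 0], [0.5, 0, 0, 0, 0], [0.5, 0, 0, -25, 0], [0.5, 0, 0, -61, 0], [0.5, 10, 22, -61, -0.12], [0.5, 26, 58, -61, -0.24], [0.5, 42, 94, -61, -0.36], [0.5, 58, 130, -61, -0.48], [0.5, 74, 166, -61, -0.6], [0.5, 82.6, 184, -61, -0.72]]]}}

```text
time_s: 34.33
eef_pos: [0.6349, 0.0557, 0.1631]
eef_rot: [0.001, 0.281, 0.96, 0.001]
wrist_force: [-0.0, -0.7, -0.4]
opening: 0.502
grasp_force: 0.0
```

```bash
python3 -c "
from m import *
go('bl',.1,153)
p,d=camera('top');cv2.imwrite('pics/t5.png',cv2.resize(p[140:270,270:410],None,fx=4.5,fy=4.5,interpolation=2))"
```

```text
bl t 34.33 shift mm [ 0.1 -6.8 63. ] turn -0.099 alpha 147.3 q6 -1.1 F [-0.  -0.7 -0.4] M [-0.015 -0.02  -0.081]
```

View pics/t5.png

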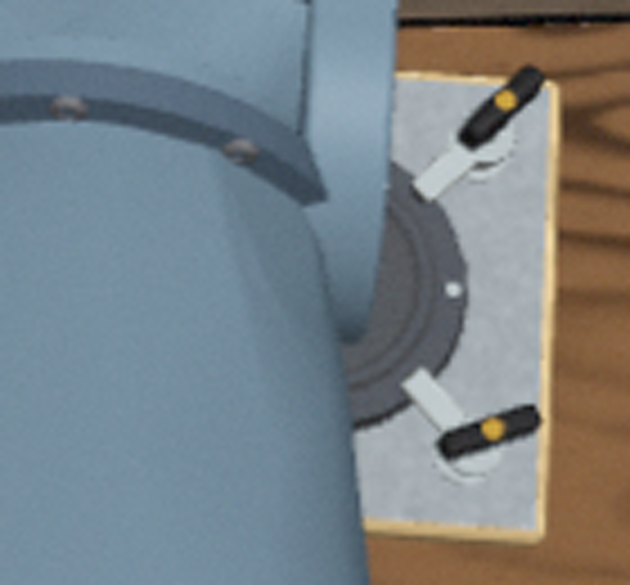

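br (505,100) stands at about -47° and fr (492,430) at about -72°; both followed. The last one is bl.

{"op": "move_arm", "data": {"series": [[[0.5, -1, -5, 5, -0.06], [0.5, -1, -5, 10, -0.099], [0.5, -1, -5, 35, -0.099], [0.5, -1, -5, 61, -0.099], [0.5, -1, -5, 61, -0.099], [0.5, -1, -5, 61, -0.099], [0.2, -1, -5, 61, -0.099], [0, -1, -5, 61, -0.099], [0, -1, -5, 61, -0.099], [0, -1, -5, 61, -0.099]]]}}

```text
time_s: 35.22
eef_pos: [0.6324, 0.049, 0.1042]
eef_rot: [0.003, 0.237, 0.972, 0.002]
wrist_force: [3.6, 6.1, 0.8]
opening: 0.127
grasp_force: 60.2
```

```bash
python3 -c "
from m import *
go('bl',.1,153)"
```

```text
bl t 35.22 shift mm [1.6 0.5 4.2] turn -0.007 alpha 152.6 q6 -1.2 F [3.6 6.1 0.8] M [ 0.878 -0.483  0.366]
```

{"op": "move_arm", "data": {"series": [[[0, 0, 0, 0, 0.1], [0, 0, 0, 0, 0.2], [0, 0, 0, 0, 0.3], [0, 0, 0, 0, 0.4], [0, 0, 0, 0, 0.5], [0, 0, 0, 0, 0.6], [0, 0, 0, 0, 0.7], [0, 0, 0, 0, 0.78], [0, 0, 0, 0, 0.78], [0, 0, 0, 0, 0.78]]]}}

```text
time_s: 36.05
eef_pos: [0.6314, 0.0483, 0.1041]
eef_rot: [0.001, 0.588, 0.809, 0.001]
wrist_force: [-1.3, 3.8, 5.4]
opening: 0.129
grasp_force: 60.8
```

```bash
python3 -c "
from m import *
go('bl',.1,153)"
```

```text
bl t 36.05 shift mm [1.9 0.5 4.1] turn -0.785 alpha 108.0 q6 -0.43 F [-1.3  3.8  5.4] M [0.496 0.439 0.152]
```

{"op": "move_arm", "data": {"series": [[[0.5, 0, 0, 0, 0], [0.5, 0, 0, 0, 0], [0.5, 0, 0, -25, 0], [0.5, 0, 0, -60, 0], [0.5, 0, 0, -95, 0], [0.5, 40, -20, -110, 0], [0.5, 80, -40, -110, 0], [0.5, 120, -60, -110, 0], [0.5, 160, -80, -110, 0], [0.5, 200, -100, -110, 0]]]}}

```text
time_s: 36.88
eef_pos: [0.4846, 0.1954, 0.212]
eef_rot: [0.0, 0.589, 0.808, 0.0]
wrist_force: [-0.1, 1.4, 0.8]
opening: 0.5
grasp_force: 0.0
```

{"op": "move_arm", "data": {"series": [[[0.5, 40, -30, 0, 0], [0.5, 80, -60, 0, 0], [0.5, 120, -90, 0, 0], [0.5, 120, -90, 0, 0], [0.5, 120, -90, 0, 0], [0.5, 120, -90, 0, 0], [0.5, 120, -90, 0, 0], [0.5, 120, -90, 0, 0], [0.5, 120, -90, 0, 0], [0.5, 120, -90, 0, 0]]]}}

```text
time_s: 37.72
eef_pos: [0.3643, 0.2806, 0.2116]
eef_rot: [0.0, 0.589, 0.808, -0.0]
wrist_force: [0.2, 0.2, -0.2]
opening: 0.502
grasp_force: 0.0
```

```bash
python3 -c "
from m import *
p,d=camera('top');cv2.imwrite('pics/t6.png',cv2.resize(p[140:270,270:410],None,fx=4.5,fy=4.5,interpolation=2))"
```

```text
(no output)
```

View pics/t6.png

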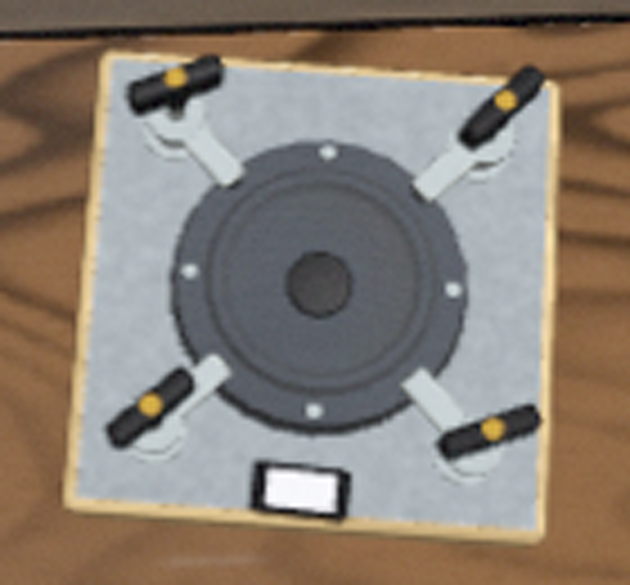

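All four wings stand as turned: bl about -72°, br about -48°, fl about -53° and fr about -73°. The tuner is unmoved and the arm is clear.

```bash
python3 -c "
from bench import order
print(order.hand_in())"
```

```text
the job is handed in; nothing more can be done
None
```

I handed the job in at about 38 s: all four knobs were nipped crosswise, then turned about another 45° crosswise; I judged each bite by torque and checked each turn in the pictures but did not measure how far the claws sank, the tuner was not moved, the highest side force I read was about 18 N, and no verdict came back.

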